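# Fit the keyed rotary head to the appliance in the tilted nest

### The job

Take the loose gold rotary head out of the blue tray and fit it, pierced face outward, on the neck of the black appliance that stands in the tilted nest. The three drive dogs on the neck are parked at an unknown angle, so set the head on the neck and turn it under light pressure, without forcing it, until its notches find the dogs and it drops; push it fully home, rim flush on the shoulder, and let go. Leave the finished appliance in the tray, the screwdriver and the white bottle as they are.

Things in the scene. Friction and masses are not known exactly. Their poses are not given: they have to be found in the camera images.
- head_center (a point): Centre of the loose gold rotary head (about 70 g), half-way up. A round cup, 50 mm outside diameter, 34 mm tall, standing open side down on the tray floor; its z axis points out of the closed face with the rosette of dark holes. Grip it across its diameter by the upper half, the fingertips no lower than the rim.
- head_rim (a point): Centre of the head's open rim, 17 mm below head_center, same axes; must end on the neck's shoulder. The bore is 44.4 mm in diameter and runs up to the notched web.
- head_web (a point): In the head, on its axis: centre of the underside of the black web that closes the bore 16 mm above the rim (same axes). The web is 7.5 mm thick and has three radial notches through it, 9.6 mm wide, from 9 to 20 mm off the axis, one along the head's +x and the others at 120 degrees. A white pip on the outer face lies over each notch. Any of the three positions fits.
- neck (a point): Centre of the shoulder of the black appliance held fast in the nest; here the head's rim must land. z points out along the appliance's axis, which leans 30 degrees from vertical to the nest's -x side; y is level. The barrel below is 50 mm in diameter like the head. Above the shoulder stands the grey round neck, 42.4 mm in diameter, 15 mm high, its top edge chamfered 3 mm at 45 degrees.
- dogs_top (a point): On the axis, level with the tops of the three steel drive dogs, 22 mm above the shoulder (axes: the appliance's). The dogs are round-ended pins, 7 mm in diameter, 14 mm off the axis at 120 degrees, at an unreported angle about it: to be seen or felt. Their gearbox holds up to 0.25 Nm. Until matched within about 6 degrees the head rides on them 6 mm short of home, guided by the neck, free to turn.
- nest: The fixed tilted nest: aluminium base plate 170 (its x) x 130 x 12 mm on the bench, two upright cheeks and a white cup round the appliance's tail, all below 120 mm. Origin on the bench under it; its -x side, to which the appliance leans, is roughly the robot's left (+y). The shoulder lies 45 mm to that side and 165 mm above the bench.
- tray: The fixed blue tray, 260 mm along its x, 320 mm along its y, walls 45 mm high and 4 mm thick, floor 4 mm thick. Origin under its centre. The loose head stands in its -x (robot side) half, the finished appliance lies in its +x half.
- finished_mid (a point): Bystander: a finished black appliance with its gold head on, 50 mm in diameter and 187 mm long, lying on its side in the far half of the tray, roughly along the tray's y. The point lies on its axis, 115 mm from the tail.
- screwdriver_grip (a point): Bystander: screwdriver with a yellow handle, 200 mm long, lying on the bench on the robot side of the nest, roughly along the nest's x. The point is in its handle.
- bottle: Bystander: white plastic bottle, 60 mm in diameter, 140 mm tall, standing on the bench beyond the work. Origin under its centre.
Not all that is in view belongs to the job. There is more than one size of the part that bears head_center; the job needs the largest.

How it is judged (in metres and radians):
At the end, for the whole second after the job is handed in: The gold head sits on the appliance's neck, face outward, its rim centre within 3 mm of the shoulder's centre and its axis within 0.08 rad of the appliance's; it is released and at rest (distance between head_rim and neck below 0.003 m and z of head_center in the frame of neck above 0 m and angle between the z axis of head_center and the z axis of neck, either way round below 0.08 rad and linear speed of head below 0.02 m/s); the robot touches nothing.
It fails at once if the head is forced: pressed on the appliance or its drive with more than 60 N (contact force between head and nest above 60 N).
It fails at once if the finished appliance is moved by more than 25 mm (distance of finished_mid from where it was at the start of the episode above 0.025 m).
It fails at once if the screwdriver is moved by more than 25 mm (distance of screwdriver_grip from where it was at the start of the episode above 0.025 m).
It fails at once if the bottle is moved by more than 25 mm or knocked over (distance of bottle from where it was at the start of the episode above 0.025 m or angle between bottle's own z axis and vertical above 0.4 rad).
It also fails if it takes over 70 s, if anything falls off the work surface, if the arm or the gripper's body presses on something with over 40 N, if the wrist force passes 120 N, or if a joint passes its speed limit or range.

### The arm

A 7-joint arm with a two-finger parallel gripper is mounted at the origin on the work surface. World frame = base frame: x ahead of the robot, y to its left, z up, the work surface at z = 0. Lengths are in mm, angles in rad, forces in N, time in s.
With the tool pointing down it reaches from about 400 to 925 mm from the base axis. Payload 4.1 kg.
Tool frame: the origin (TCP) lies at the very end of the fingers, on their centre line; the grasp point (between the pads) lies robot.tcp_to_grasp behind it (robot.tcp_to_grasp is the distance from the TCP to the grasp point, in mm); x points along the fingers, y is the direction in which the jaws open and shut, and the axes are right-handed (so a half turn about x gives the same grasp; the last joint's range is limited). The gripper opens to 85 mm and grips with 20 to 120 N. Pads are 22 mm wide; open, the fingers measure 114 mm over their backs; the gripper's body (76 mm by 85 mm) begins 54 mm behind the grasp point. The pads swing forward as they close: fully open they stand 13 mm farther back than shut.
Start: joints at [1.045, 0.398, 0.045, 1.537, -0.019, 1.207, -0.051], TCP at [269.114, -591.711, 231.347] pointing down, gripper open.
Joint ranges: [-2.82, 2.82], [-0.49, 2.23], [-1.37, 1.46], [0, 2.46], [-1.36, 4.5], [0.23, 2], [-2.94, 2.94]. Speed limits (rad/s): [2.57, 2.57, 3.14, 3.14, 3.14, 3.14, 3.14].

### API

Orientations are given as a rotation vector (axis times angle).
In Python, from cell import status, optics, robot gives the robot as it stands. The module is installed in compiled form; this text tells all that it offers.
- The arm moves only by the tool arm_command, never from a script. Its arguments are lists of equal length, an entry for each row: "dp": the shift along the tool's x, y, z in mm, a list of three; "angular": the turn, a rotation vector about the tool's x, y, z in degrees, a list of three; "grip": the finger opening in mm, from 0 to 85.4. In form: {"dp": [[tx, ty, tz], ...], "angular": [[ax, ay, az], ...], "grip": [grip, ...]}. A call has 1 to 12 rows; each row is the pose to reach, as a shift and turn from the pose measured when the call began, along the tool's axes at that moment; what a row does not reach only later rows make up. A row lasts 1/10 s, in which the tool goes at most 50 mm and 8.59 degrees, less where a joint would pass 70% of its speed; a pose out of reach is approached as far as the arm can. A call with a gripper value outside its range is refused whole. The fingers move at their own pace and stop on an object; the grip force is fixed at half the most. Time passes only in rows, so rows that repeat a pose let the fingers close. It gives the time, the measured TCP pose, the force and the opening at its end, in the units of the state.
- status.state(): the state, without advancing time (a new reading comes with each control period).
- optics.snapshot(name): name is "scene" or "top" or "wrist"; returns a dict with "color" (400x640x3 uint8, red, green, blue), "z_map" (400x640 float32, mm along the optical axis (not along the pixel's ray), 0 where there is no reading), "vfov" (degrees; the focal length in pixels is half the picture's height over the tangent of half this angle, whatever the lens; pixels are square), "cx", "cy" (the principal point, pixels), "k1" (the pictures are not rectified: a ray, as slopes to the right and down, at radius r is drawn at 1 + k1 r^2 times it, then the intrinsics apply), "rvec" (rotation vector, rad) and "tvec" (3), from world to camera coordinates, as OpenCV has them. Camera axes: x right, y down, z forward; pixel columns grow to the right and rows downward; lengths in mm; the calibration is good to about 2 mm. A picture is of the moment at which its call begins.
- robot.job_done(): hands the job in, once; it reports no verdict.
The state is a dict: "t": time; "q": joint angles; "qvel": joint speeds; "joint_efforts": joint torques, N m; "eef_pos": TCP position; "ee_rot": TCP orientation; "wrist_force": force on the tool from outside, world axes, zero at the start; "torque": the same for the moment, N m; "width": finger opening in mm.
Only numpy, scipy, OpenCV 4.12 (cv2) and the standard library are available. Lean on these libraries where they do the work, as an engineer would, in place of code of your own. Each camera call takes 0.05 s, during which the arm holds its last target.

## Working session

There is one attempt and no reset: what is moved stays moved. The work goes in short steps, Python scripts to look and compute and a tool call to move; the robot and the scene stay as the last step left them, time stands still between calls to the robot, and variables do not carry over. Pictures are saved under pics/ and viewed, and the job is handed in when it is done.

Besides the shell and the picture viewer there is one more tool, called after "Request:" by a JSON object that holds its "fn" and its "kwargs", one argument or row to a line. arm_command: Moves the arm, as the interface text tells. Its arguments: {"type":"object","properties":{"dp":{"type":"array","items":{"type":"array","items":{"type":"number"}}},"angular":{"type":"array","items":{"type":"array","items":{"type":"number"}}},"grip":{"type":"array","items":{"type":"number"}}},"required":["dp","angular","grip"]}

```bash
mkdir -p pics; cat > h.py <<'E'
import numpy as np, cv2
from scipy.spatial.transform import Rotation as R
from cell import status, optics, robot
def snap(n,f=None):
    s=optics.snapshot(n)
    if f: cv2.imwrite('pics/'+f,cv2.cvtColor(s['color'],cv2.COLOR_RGB2BGR))
    np.savez('/tmp/%s.npz'%n,**{k:np.array(v) for k,v in s.items()})
    return s
def load(n):
    d=np.load('/tmp/%s.npz'%n); return {k:d[k] for k in d}
def intr(s):
    h,w=s['color'].shape[:2]; f=h/2/np.tan(np.radians(float(s['vfov']))/2); return f
def cloud(s):
    """world xyz for every pixel"""
    h,w=s['z_map'].shape; f=intr(s)
    u,v=np.meshgrid(np.arange(w),np.arange(h))
    xd=(u-s['cx'])/f; yd=(v-s['cy'])/f
    k=float(s['k1']); x,y=xd.copy(),yd.copy()
    for _ in range(20):
        g=1+k*(x*x+y*y); x=xd/g; y=yd/g
    z=s['z_map']; P=np.stack([x*z,y*z,z],-1)
    Rm=R.from_rotvec(np.ravel(s['rvec'])).as_matrix()
    W=(P-np.ravel(s['tvec']))@Rm
    W[z==0]=np.nan
    return W
def proj(s,X):
    Rm=R.from_rotvec(np.ravel(s['rvec'])).as_matrix(); p=np.atleast_2d(X)@Rm.T+np.ravel(s['tvec'])
    x=p[:,:2]/p[:,2:]; g=1+float(s['k1'])*(x**2).sum(1,keepdims=True)
    return x*g*intr(s)+[float(s['cx']),float(s['cy'])]
def crop(n,f,x0,y0,x1,y1,k):
    s=load(n); c=s['color'][y0:y1,x0:x1]
    cv2.imwrite('pics/'+f,cv2.cvtColor(cv2.resize(c,None,fx=k,fy=k,interpolation=cv2.INTER_CUBIC),cv2.COLOR_RGB2BGR))
E
python3 - <<'E'
from h import *
for n in ['scene','top','wrist']:
    s=snap(n,n+'0.png'); print(n,s['vfov'],s['cx'],s['cy'],s['k1'],s['rvec'],s['tvec'])
print(status.state()); print(robot.tcp_to_grasp)
E
```

```text
scene 47.38769842684707 318.8954377430327 199.57220991066737 -0.038193751227913963 [ 1.82697852  1.7548837  -0.70151045] [ -40.39574056 -354.22805402 1306.3571885 ]
top 42.99798918212094 321.21586456212293 197.7411942488203 -0.125551221330886 [ 2.11206331 -2.16586029  0.15470552] [  27.31367809  581.81499018 1180.64970515]
wrist 59.99965891232961 324.8920964251514 201.93858197471067 -0.045784388522742504 [-2.40058096  1.54523765  0.25793668] [-648.35535668  -41.75492355  381.11117152]
{'t': 0.15, 'q': array([ 1.04500003,  0.39904301,  0.04506427,  1.53756451, -0.01868675,
        1.20692965, -0.05070314]), 'qvel': array([-0.0018879 , -0.00132899, -0.00108916, -0.00244971, -0.0014276 ,
        0.00111563, -0.00061171]), 'joint_efforts': array([ 1.50459800e-03, -4.75562918e+01,  1.36653420e+00, -2.54514009e+01,
        1.17624042e-02,  6.51442082e-03,  2.11440448e-05]), 'eef_pos': array([ 268.8821582 , -591.25072765,  230.5007193 ]), 'ee_rot': array([ 1.9857464 ,  0.43197934, -1.98665441]), 'wrist_force': array([ 1.00902298, -0.07169277, -0.19101756]), 'torque': array([ 0.00534049,  0.02244122, -0.04163467]), 'width': 85.16669813365809}
18.700000000000003
```

View pics/scene0.png

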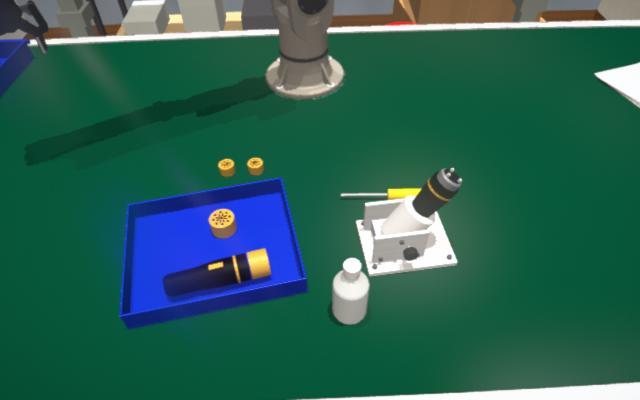

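View pics/top0.png

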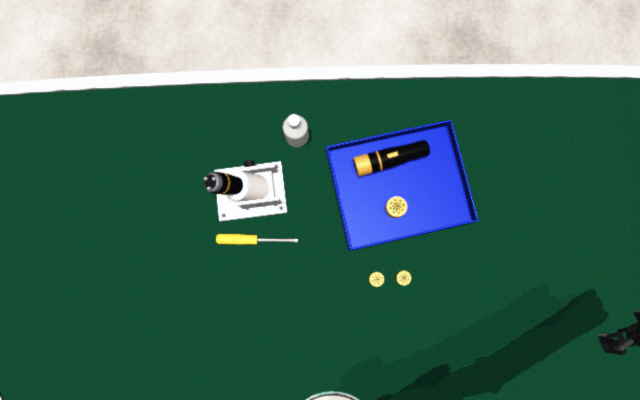

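View pics/wrist0.png

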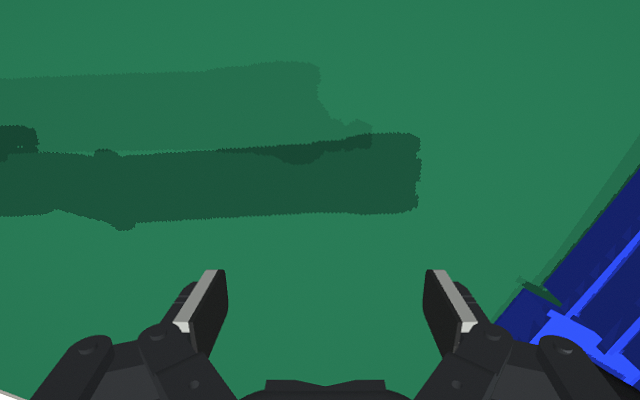

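Gold heads in the top view are at (397,207) in the tray and at (377,279) and (404,278) on the bench. The one in the tray is the largest and the only one there, so it fits. I'll confirm it in a crop and take measurements.

```bash
python3 - <<'E'
from h import *
crop('top','c1.png',340,110,480,300,4)
a=load('top');crop('top','c2.png',195,150,295,225,8)
crop('scene','c3.png',350,150,470,280,5)
W=cloud(a); Ws=cloud(load('scene'))
for n,(u,v) in dict(head=(397,207),s1=(377,279),s2=(404,278),neck=(212,182),bench=(300,300),tray=(370,190),bottle=(295,128)).items(): print(n,W[v,u].round(1))
for n,(u,v) in dict(head=(222,216),bench=(320,180),tray=(180,230),top=(450,178)).items(): print('scene',n,Ws[v,u].round(1))
c=a['color'].astype(int)
m=(c[...,0]>150)&(c[...,1]>100)&(c[...,2]<120)
n,l,st,ce=cv2.connectedComponentsWithStats(m.astype(np.uint8))
for i in range(1,n):
    if st[i,4]>20: 
        P=W[l==i]; P=P[np.isfinite(P[:,0])]; print(ce[i].round(1),st[i,2:],np.nanmedian(P,0).round(1),(np.percentile(P,2,0)).round(1),np.percentile(P,98,0).round(1))
E
```

```text
head [ 556.4 -170.8   33.8]
s1 [ 384.5 -116.4   24.5]
s2 [ 384.9 -181.4   25.7]
neck [601.7 247.4 182.8]
bench [ 3.381e+02  7.080e+01 -2.000e-01]
tray [ 605.1 -109.6    2.9]
bottle [737.8  69.4 113.4]
scene head [ 547.7 -170.8   34.3]
scene bench [ 4.221e+02  2.910e+01 -3.000e-01]
scene tray [ 555.  -261.4    3.8]
scene top [612.2 243.3 184.1]
[379.1 159.2] [ 6 18 37] [ 672.1 -130.    52.5] [ 653.8 -135.    41.4] [ 692.7 -124.5   57.1]
[392.1 154.4] [11  6 29] [ 683.4 -161.8   55.1] [ 676.2 -174.4   50.7] [ 688.4 -149.5   59.7]
[362.9 164.5] [ 18  21 216] [655.9 -90.6  50.1] [ 640.2 -109.9   36.4] [684.8 -71.8  58.2]
[397. 206.] [13  9 66] [ 558.4 -169.7   38.2] [ 548.5 -186.4   33.8] [ 567.6 -158.8   44. ]
[235.8 238.7] [ 41  11 392] [489.5 223.6  23.7] [479.  175.6  16.6] [502.2 270.1  30.2]
```

View pics/c1.png

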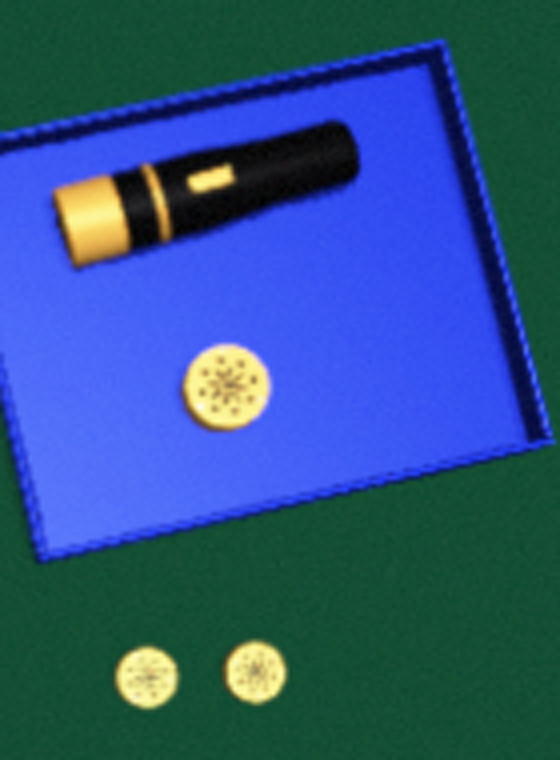

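View pics/c2.png

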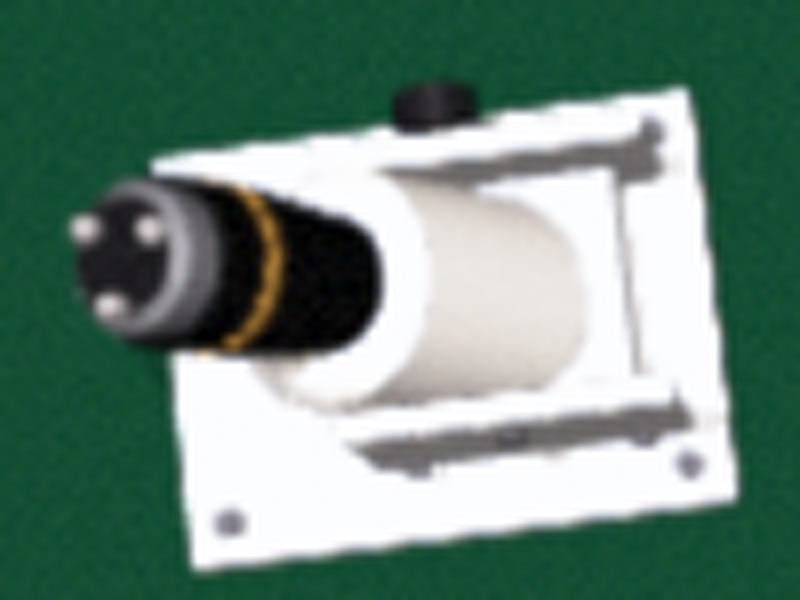

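View pics/c3.png

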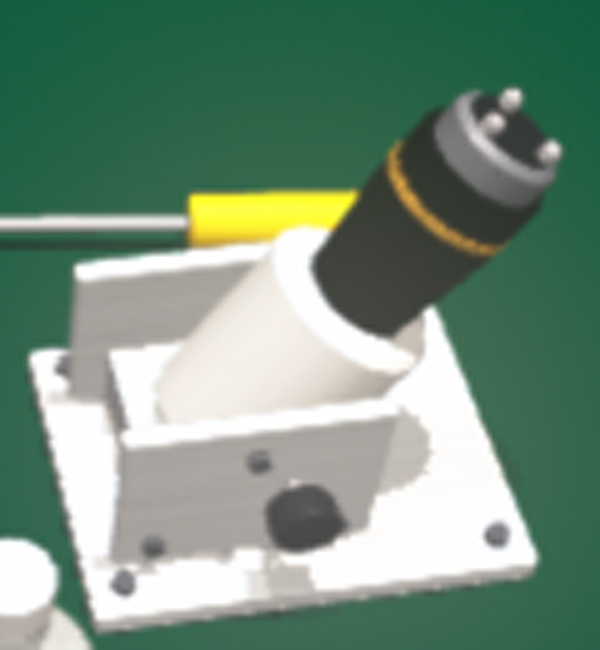

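The tray head at crop (228,387) spans about 86 px, against 62 px for the bench ones, so it is the right one. The dogs are also clearly visible at top-crop pixels (86,228), (152,229) and (110,305). Next I fit the neck pose.

```bash
python3 - <<'E'
from h import *
from scipy.optimize import least_squares
T=load('top');S=load('scene')
pt=lambda L,x0,y0,k:(np.array(L)+.5)/k-.5+[x0,y0]
ct=pt([(155,160),(690,88),(738,495),(192,570)],195,150,8)
dt=pt([(86,228),(152,229),(110,305)],195,150,8)
ds=pt([(511,99),(493,124),(549,152)],350,150,5)
cs=pt([(100,630),(535,570)],350,150,5)  # scene front corners
def model(p):
    x,y,yaw,ph=p[:4]
    Rn=R.from_euler('z',yaw).as_matrix()
    nz=Rn@[-.5,0,np.sqrt(.75)]; ny=Rn@[0,1,0]; nx=np.cross(ny,nz)
    N=np.array([x,y,165.])
    O=np.array([x,y,0])+Rn@[45,0,0]
    cor=np.array([O+Rn@[sx*85,sy*65,12] for sx,sy in [(-1,1),(1,1),(1,-1),(-1,-1)]])
    dogs=np.array([N+nz*20+14*(np.cos(a)*nx+np.sin(a)*ny) for a in ph+np.arange(3)*2*np.pi/3])
    return N,np.c_[nx,ny,nz],cor,dogs
best=None
import itertools
for ph0 in [0,.5,1,1.5]:
  for yaw0 in [-1.5,1.6]:
   for perm in itertools.permutations(range(3)):
    for perm2 in itertools.permutations(range(3)):
     if (yaw0>0): continue
     def f(p):
        N,M,c,d=model(p)
        r=[(proj(T,c)+p[4:6]-ct).ravel()*.5,(proj(T,d)+p[4:6]-dt[list(perm)]).ravel(),(proj(S,d)+p[6:8]-ds[list(perm2)]).ravel(),p[4:]*.5]
        return np.concatenate(r)
     q=least_squares(f,[602,247,yaw0,ph0,0,0,0,0])
     if best is None or q.cost<best[0]: best=(q.cost,q.x,perm,perm2,f(q.x))
print(best)
N,M,c,d=model(best[1]); print(N,M,d)
print(proj(T,c).round(1)-ct)
p=best[1]
np.savez('/tmp/neck.npz',N=N,M=M,ph=p[3],yaw=p[2])
print('phase deg',np.degrees(p[3])%120,'yaw',np.degrees(p[2]))
w=load('wrist');Rm=R.from_rotvec(w['rvec']).as_matrix();C=-Rm.T@w['tvec']
st=status.state();Rt=R.from_rotvec(st['ee_rot']).as_matrix()
print('cam in tool',Rt.T@(C-st['eef_pos']));print('cam axes in tool',(Rt.T@Rm.T).round(3));print('tool',Rt.round(3))
# head centre from face depth
W=cloud(T);u,v=pt([(228,387)],340,110,4)[0];print(u,v)
for n,Z in (('top',T),('scene',S)):
    W=cloud(Z);g=(np.abs(W[...,2]-37)<4)&(np.hypot(W[...,0]-556,W[...,1]+171)<40)
    P=W[g];print(n,len(P),P.mean(0),P.min(0),P.max(0))
E
```

```text
(np.float64(5.571074858296232), array([ 6.03578459e+02,  2.42792495e+02, -1.46436208e+00,  4.48973675e+00,
        3.47050943e-01, -5.09171070e-01, -8.30276848e-01,  7.73307363e-02]), (2, 1, 0), (0, 1, 2), array([-1.45104715,  0.19294189, -1.5072629 ,  0.2310012 , -1.43250262,
        0.28620532, -1.24349211,  0.04482678,  1.18438893, -0.01989111,
        0.79275888, -0.11223368,  0.75324184, -0.11807003,  0.04901406,
        0.12023934, -0.01540947, -0.21211019,  0.17396463,  0.07253816,
        0.17352547, -0.25458554, -0.41513842,  0.03866537]))
[603.57845925 242.79249469 165.        ] [[ 0.09200083  0.99434122 -0.0531167 ]
 [-0.86112476  0.10623341  0.49717061]
 [ 0.5         0.          0.8660254 ]] [[588.65456431 253.94746779 180.77478795]
 [607.87270599 241.66285203 189.00590245]
 [611.0211052  262.59740086 177.18083383]]
[[-3.2375  0.9375]
 [-3.3125  0.9375]
 [-3.2125  1.0625]
 [-2.8625  0.5875]]
phase deg 17.242966691321612 yaw -83.90176686463263
cam in tool [-142.75599524   -0.8138641   -83.34231505]
cam axes in tool [[-0.    -0.323  0.947]
 [ 1.    -0.    -0.   ]
 [ 0.     0.947  0.323]]
tool [[-0.001  0.414 -0.91 ]
 [ 0.001 -0.91  -0.414]
 [-1.    -0.002  0.   ]]
396.625 206.375
top 270 [ 558.17410392 -169.09934817   37.70988933] [ 533.62044072 -192.06915283   33.21976605] [ 583.02380959 -145.63540567   40.95722207]
scene 414 [ 557.62178179 -169.97452513   37.72131581] [ 530.31185713 -195.14688855   33.02704693] [ 581.79127775 -145.47204237   40.99695483]
```

```bash
cat >> h.py <<'E'
def delta(pos,Rt):
    st=status.state(); p=np.array(st['eef_pos']); Rc=R.from_rotvec(st['ee_rot']).as_matrix()
    dp=Rc.T@(np.array(pos)-p); a=R.from_matrix(Rc.T@Rt).as_rotvec(degrees=True)
    print('dp',dp.round(2),'ang',a.round(2)); return dp,a
def toolR(x,y):
    x=np.array(x,float);x/=np.linalg.norm(x);y=np.array(y,float);y-=x*(x@y);y/=np.linalg.norm(y)
    return np.c_[x,y,np.cross(x,y)]
E
python3 - <<'E'
from h import *
delta([558,-169.5,130],toolR([0,0,-1],[.95,-.3,0]))
E
```

```text
dp [ 100.85 -264.04 -437.81] ang [-4.802e+01 -3.000e-02  8.000e-02]
```

Request:
{"fn": "arm_command", "kwargs": {
  "dp": [
    [0, -264, -438],
    [0, -264, -438],
    [0, -264, -438],
    [0, -264, -438],
    [50, -264, -438],
    [101, -264, -438],
    [101, -264, -438],
    [101, -264, -438],
    [101, -264, -438],
    [101, -264, -438],
    [101, -264, -438],
    [101, -264, -438]
  ],
  "angular": [
    [-8, 0, 0],
    [-16, 0, 0],
    [-24, 0, 0],
    [-32, 0, 0],
    [-40, 0, 0],
    [-48, 0, 0],
    [-48, 0, 0],
    [-48, 0, 0],
    [-48, 0, 0],
    [-48, 0, 0],
    [-48, 0, 0],
    [-48, 0, 0]
  ],
  "grip": [85, 85, 85, 85, 85, 85, 85, 85, 85, 85, 85, 85]
}}

```text
t: 1.35
eef_pos: [559.6, -163.1, 128.1]
ee_rot: [1.427, 1.06, -1.425]
wrist_force: [-0.2, -0.1, 0.2]
width: 85.3
```

```bash
python3 - <<'E'
from h import *
snap('wrist','w1.png'); st=status.state();print(st['q'].round(3));print(R.from_rotvec(st['ee_rot']).as_matrix().round(3))
delta([558,-169.5,130],toolR([0,0,-1],[.95,-.3,0]))
E
```

```text
[ 0.469  0.392 -0.316  1.802  0.141  0.973 -0.206]
[[-0.002  0.955 -0.297]
 [ 0.003 -0.297 -0.955]
 [-1.    -0.003 -0.002]]
dp [-1.22  0.33  2.9 ] ang [ 0.27 -0.11  0.18]
```

View pics/w1.png

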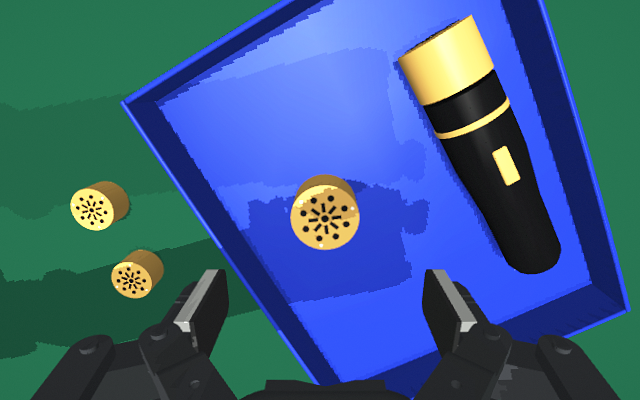

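```bash
python3 - <<'E'
from h import *
crop('wrist','w1c.png',280,165,370,260,8)
s=load('wrist');W=cloud(s)
g=(np.abs(W[...,2]-38)<2)&(np.hypot(W[...,0]-558,W[...,1]+169)<40)
g[:, :]&=True
P=W[g];print(len(P),P.mean(0),(P.min(0)+P.max(0))/2,P.min(0),P.max(0))
cv2.imwrite('pics/m.png',g.astype(np.uint8)*255)
(c,r)=cv2.minEnclosingCircle(P[:,:2].astype(np.float32));print(c,r)
E
```

```text
3510 [ 556.58189359 -168.6564712    38.23865704] [ 556.28705041 -169.49011313   37.9900061 ] [ 531.40598777 -194.34749665   36.00868019] [ 581.16811305 -144.6327296    39.971332  ]
(556.3017578125, -169.61373901367188) 25.309444427490234
```

View pics/w1c.png

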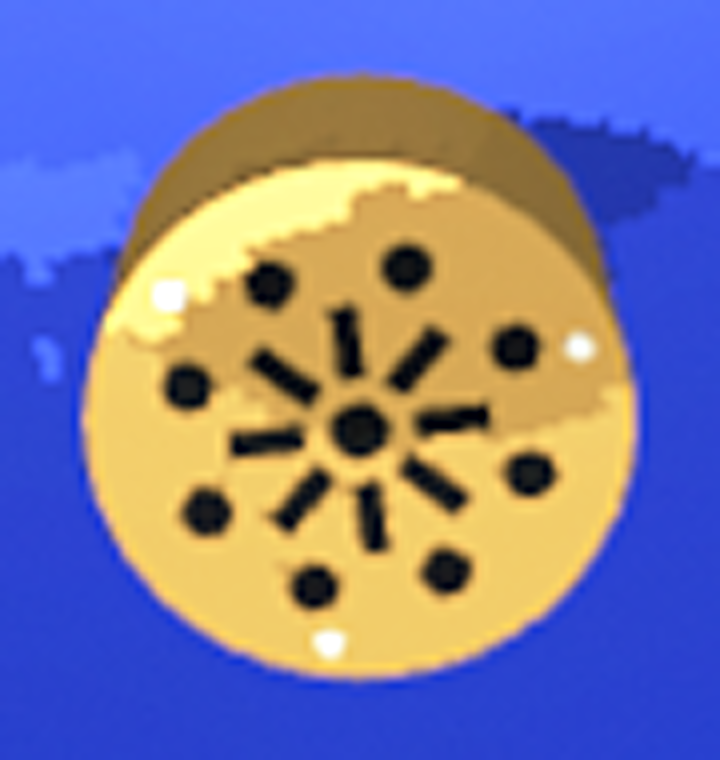

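```bash
cat >> h.py <<'E'
def ray(s,uv):
    uv=np.atleast_2d(uv).astype(float); f=intr(s); d=(uv-[float(s['cx']),float(s['cy'])])/f; x=d.copy()
    for _ in range(30): x=d/(1+float(s['k1'])*(x**2).sum(1,keepdims=True))
    Rm=R.from_rotvec(np.ravel(s['rvec'])).as_matrix()
    return -Rm.T@np.ravel(s['tvec']), np.c_[x,np.ones(len(x))]@Rm
def onplane(s,uv,p0,n):
    C,d=ray(s,uv); t=((np.array(p0)-C)@n)/(d@np.array(n)); return C+d*t[:,None]
pt=lambda L,x0,y0,k:(np.array(L)+.5)/k-.5+[x0,y0]
E
python3 - <<'E'
from h import *
s=load('wrist')
X=onplane(s,pt([(360,432),(170,295),(580,347),(330,642)],280,165,8),[0,0,38],[0,0,1.])
print(X.round(1), X[1:].mean(0)); v=X[1:]-X[1:].mean(0)
print(np.hypot(v[:,0],v[:,1]),np.degrees(np.arctan2(v[:,1],v[:,0])).round(1))
st=status.state();Rt=R.from_rotvec(st['ee_rot']).as_matrix()
w=v@Rt; a=np.degrees(np.arctan2(w[:,2],w[:,1]));print('pip angle in tool (y->z)',a.round(1),(a%120).round(1))
d=np.load('/tmp/neck.npz');N,M,ph=d['N'],d['M'],np.degrees(d['ph'])
# dog direction in tool y->z angle for tool x=-nz, y=ny,z=nx : angle
dd=np.array([np.cos(d['ph']),np.sin(d['ph'])]) # nx,ny
print('dog angle in tool(y=ny,z=nx)',np.degrees(np.arctan2(dd[0],dd[1]))%120)
E
```

```text
[[ 556.4 -170.4   38. ]
 [ 544.1 -153.    38. ]
 [ 577.6 -168.3   38. ]
 [ 547.6 -189.5   38. ]] [ 556.44055186 -170.27310597   38.        ]
[21.25461905 21.25289081 21.17916028] [ 125.5    5.3 -114.6]
pip angle in tool (y->z) [-142.7  -22.5   97.4] [97.3 97.5 97.4]
dog angle in tool(y=ny,z=nx) 72.75703330867839
```

```bash
python3 - <<'E'
from h import *
delta([556.9,-170,6.5],toolR([0,0,-1],[.955,-.297,0]))
E
```

```text
dp [122.28  -0.18   3.95] ang [ 0.02 -0.12  0.18]
```

Request:
{"fn": "arm_command", "kwargs": {
  "dp": [
    [30, -0.2, 4],
    [60, -0.2, 4],
    [90, -0.2, 4],
    [110, -0.2, 4],
    [118, -0.2, 4],
    [122, -0.2, 4],
    [122, -0.2, 4],
    [122, -0.2, 4],
    [122, -0.2, 4],
    [122, -0.2, 4]
  ],
  "angular": [
    [0, 0, 0],
    [0, 0, 0],
    [0, 0, 0],
    [0, 0, 0],
    [0, 0, 0],
    [0, 0, 0.1],
    [0, 0, 0.1],
    [0, 0, 0.1],
    [0, 0, 0.1],
    [0, 0, 0.1]
  ],
  "grip": [85, 75, 70, 70, 70, 70, 70, 70, 70, 70]
}}

```text
t: 2.4
eef_pos: [557.5, -170.2, 7.6]
ee_rot: [1.429, 1.053, -1.426]
wrist_force: [0.0, -0.1, 0.1]
width: 69.7
```

```bash
python3 - <<'E'
from h import *
snap('wrist','w2.png'); st=status.state();print(st['eef_pos'],st['wrist_force'],st['width'])
E
```

```text
[ 557.28131828 -170.14113044    7.42683485] [ 0.03623126  0.83557121 -0.09028831] 70.10281885064573
```

View pics/w2.png

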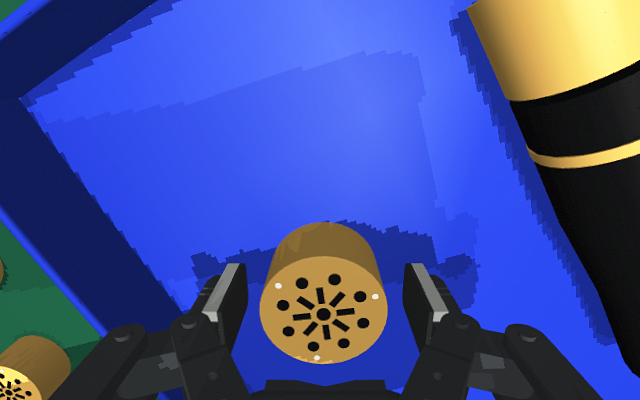

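The head is centred between the pads, with its face at (323,313). I'll close and lift.

Request:
{"fn": "arm_command", "kwargs": {
  "dp": [
    [0, 0, 0],
    [0, 0, 0],
    [0, 0, 0],
    [0, 0, 0],
    [0, 0, 0],
    [0, 0, 0],
    [0, 0, 0],
    [0, 0, 0],
    [0, 0, 0]
  ],
  "angular": [
    [0, 0, 0],
    [0, 0, 0],
    [0, 0, 0],
    [0, 0, 0],
    [0, 0, 0],
    [0, 0, 0],
    [0, 0, 0],
    [0, 0, 0],
    [0, 0, 0]
  ],
  "grip": [40, 40, 40, 40, 40, 40, 40, 40, 40]
}}

```text
t: 3.35
eef_pos: [557.8, -170.2, 8.1]
ee_rot: [1.429, 1.052, -1.426]
wrist_force: [-0.7, 0.1, 5.0]
width: 48.3
```

```bash
python3 - <<'E'
from h import *
s=snap('wrist','w3.png'); crop('wrist','w3c.png',240,200,400,400,4)
E
```

```text
(no output)
```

View pics/w3c.png

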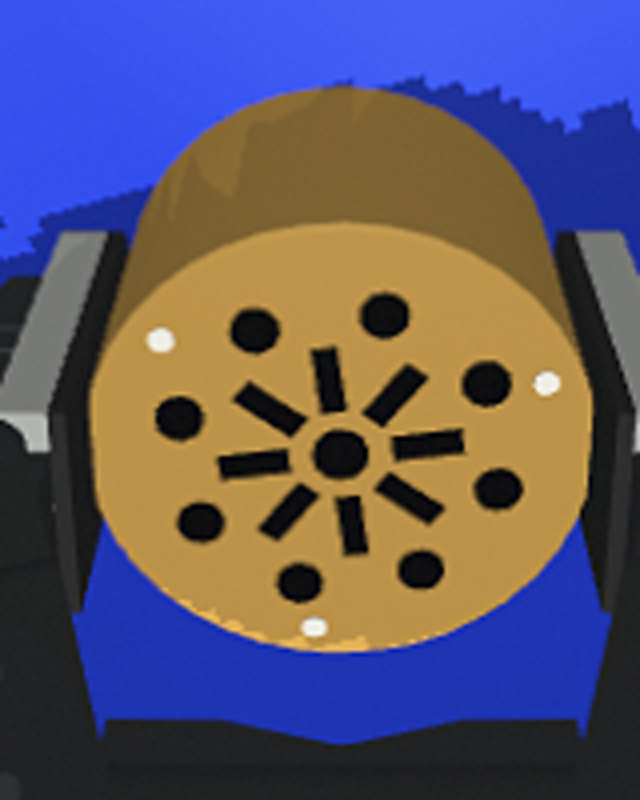

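```bash
python3 - <<'E'
from h import *
s=load('wrist')
X=onplane(s,pt([(341,455),(160,341),(547,384),(314,628)],240,200,4),[0,0,38],[0,0,1.])
st=status.state();Rt=R.from_rotvec(st['ee_rot']).as_matrix()
w=(X-st['eef_pos'])@Rt; c=w[1:].mean(0); print(X.mean(0),w.round(1),c.round(2)); v=w[1:]-c
a=np.degrees(np.arctan2(v[:,2],v[:,1]));print(np.hypot(v[:,1],v[:,2]),(a%120).round(1))
print(st['eef_pos'],st['q'].round(2),Rt.round(3))
delta(st['eef_pos']+[0,0,140],Rt)
E
```

```text
[ 557.14483965 -170.79473455   38.        ] [[-29.9  -0.3   0.5]
 [-29.9 -17.4 -12.3]
 [-29.8  19.3  -7.5]
 [-29.9  -3.1  21.9]] [-29.87  -0.38   0.69]
[21.37705411 21.35093162 21.34050936] [97.4 97.4 97.3]
[ 557.72106724 -170.23082111    8.13438078] [ 0.44  0.55 -0.28  1.88  0.21  0.74 -0.26] [[ 0.001  0.955 -0.297]
 [ 0.002 -0.297 -0.955]
 [-1.     0.001 -0.002]]
dp [-1.4e+02  7.0e-02 -2.7e-01] ang [0. 0. 0.]
```

Request:
{"fn": "arm_command", "kwargs": {
  "dp": [
    [-10, 0, 0],
    [-30, 0, 0],
    [-70, 0, 0],
    [-110, 0, 0],
    [-150, 0, 0],
    [-190, 0, 0],
    [-215, 0, 0],
    [-220, 0, 0],
    [-220, 0, 0],
    [-220, 0, 0]
  ],
  "angular": [
    [0, 0, 0],
    [0, 0, 0],
    [0, 0, 0],
    [0, 0, 0],
    [0, 0, 0],
    [0, 0, 0],
    [0, 0, 0],
    [0, 0, 0],
    [0, 0, 0],
    [0, 0, 0]
  ],
  "grip": [40, 40, 40, 40, 40, 40, 40, 40, 40, 40]
}}

```text
t: 4.4
eef_pos: [556.3, -170.4, 226.5]
ee_rot: [1.428, 1.055, -1.428]
wrist_force: [0.2, -0.5, -1.0]
width: 48.3
```

```bash
cat >> h.py <<'E'
def nk():
    d=np.load('/tmp/neck.npz'); return d['N'],d['M'],float(np.degrees(d['ph']))
def Rneck(M,th):
    B=np.c_[-M[:,2],M[:,1],M[:,0]]
    return B@R.from_euler('x',th,degrees=True).as_matrix()
E
python3 - <<'E'
from h import *
N,M,ph=nk(); Rt=Rneck(M,-24.6); P=N+M[:,2]*100+40*Rt[:,2]; print(P,Rt.round(3)); delta(P,Rt)
E
```

```text
[618.16981396 262.95984387 269.78726256] [[ 0.053  0.866  0.498]
 [-0.497  0.455 -0.739]
 [-0.866 -0.208  0.455]]
dp [ -42.39  -69.56 -432.24] ang [-46.79 -31.03  -0.25]
```

Request:
{"fn": "arm_command", "kwargs": {
  "dp": [
    [-20, -10, -45],
    [-42, -20, -90],
    [-42, -25, -135],
    [-42, -30, -180],
    [-42, -40, -225],
    [-42, -45, -270],
    [-42, -50, -315],
    [-42, -60, -360],
    [-42, -65, -405],
    [-42, -70, -432],
    [-42, -70, -432],
    [-42, -70, -432]
  ],
  "angular": [
    [-5, -3, 0],
    [-10, -6, 0],
    [-15, -10, 0],
    [-20, -13, 0],
    [-25, -16, 0],
    [-30, -20, 0],
    [-35, -23, 0],
    [-40, -26, 0],
    [-45, -30, 0],
    [-46.8, -31, -0.2],
    [-46.8, -31, -0.2],
    [-46.8, -31, -0.2]
  ],
  "grip": [40, 40, 40, 40, 40, 40, 40, 40, 40, 40, 40, 40]
}}

```text
t: 5.6
eef_pos: [616.9, 263.4, 266.7]
ee_rot: [0.418, 1.086, -1.083]
wrist_force: [0.9, -0.1, -0.6]
width: 48.3
```

```bash
python3 - <<'E'
from h import *
s=snap('wrist','w4.png'); st=status.state();print(st['eef_pos'],st['q'].round(2),st['qvel'].round(2))
N,M,ph=nk(); Rt=Rneck(M,-24.6); P=N+M[:,2]*100+40*Rt[:,2]; delta(P,Rt)
print(proj(s,N),proj(s,N+20*M[:,2]))
E
```

```text
[617.62451492 261.67779501 267.6989308 ] [-0.34  0.61 -0.56  1.29  0.68  1.71 -0.38] [ 0.03 -0.02  0.01 -0.    0.    0.    0.  ]
dp [-2.42  0.62  0.28] ang [0.03 0.05 0.12]
[[325.48913257 152.97606763]] [[325.47495037 158.81691193]]
```

View pics/w4.png

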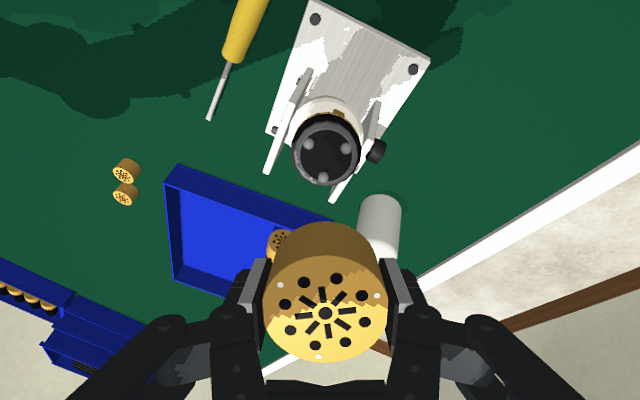

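Both the dogs, near (309,144), (346,149) and (323,178), and the pips are visible, and their directions already agree. I'll refine the neck pose from a crop.

```bash
python3 - <<'E'
crop=None
from h import *
crop('wrist','w4c.png',285,110,370,190,9)
E
```

```text
(no output)
```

View pics/w4c.png

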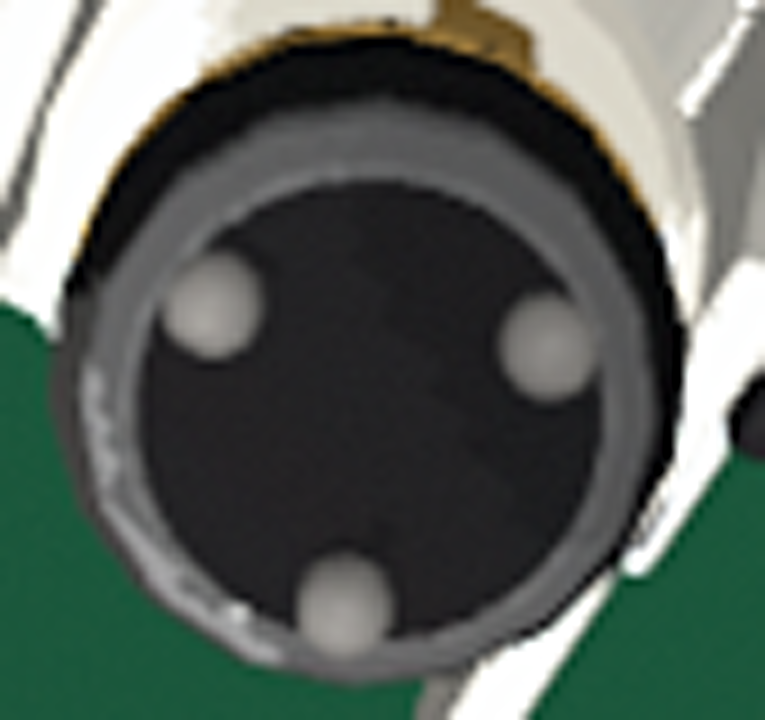

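```bash
python3 - <<'E'
from h import *
s=load('wrist');N,M,ph=nk();nz=M[:,2]
uv=pt([(212,305),(549,347),(346,605)],285,110,9)
X=onplane(s,uv,N+nz*18.5,nz);c=X.mean(0);v=(X-c);print('r',np.linalg.norm(v,axis=1))
a=np.degrees(np.arctan2(v@M[:,1],v@M[:,0]))%120;print('phase',a,'prior',ph%120)
N2=c-18.5*nz;print('N from wrist',N2,'diff in M',(c-18.5*nz-N)@M)
# depth: normal of inner disk
W=cloud(s);cc=pt([(370,400)],285,110,9)[0];u,vv=np.meshgrid(np.arange(640),np.arange(400))
m=np.hypot(u-cc[0],vv-cc[1])<15
for q in uv: m&=np.hypot(u-q[0],vv-q[1])>8
P=W[m];P=P[np.isfinite(P[:,0])];c0=np.median(P,0);P=P[np.abs((P-c0)@nz)<6]
n=np.linalg.svd(P-P.mean(0))[2][2];n*=np.sign(n[2]);print('disk height above N',((P-N)@nz).mean(),'std',((P-N)@nz).std(),'normal',n,nz,np.degrees(np.arccos(n@nz)))
st=status.state();Rt=R.from_rotvec(st['ee_rot']).as_matrix()
print('neck in tool',Rt.T@(N-st['eef_pos']),Rt.T@(N2-st['eef_pos']))
# head centre again in held image
crop('wrist','w4d.png',245,210,405,370,4)
E
```

```text
r [13.98558583 13.96296127 13.82736109]
phase [18.05760413 17.36320954 17.79187784] prior 17.242966691321612
N from wrist [602.94922817 243.80829122 164.37825512] diff in M [-1.24348976e+00 -5.17758876e-01 -1.08916920e-14]
disk height above N 16.62750949981735 std 0.6491376950480378 normal [-0.04733807  0.48770845  0.87172219] [-0.0531167   0.49717061  0.8660254 ] 0.7142016260685524
neck in tool [ 97.54463716   0.84801564 -39.8163442 ] [ 97.54329011   0.89548448 -41.16248161]
```

View pics/w4d.png

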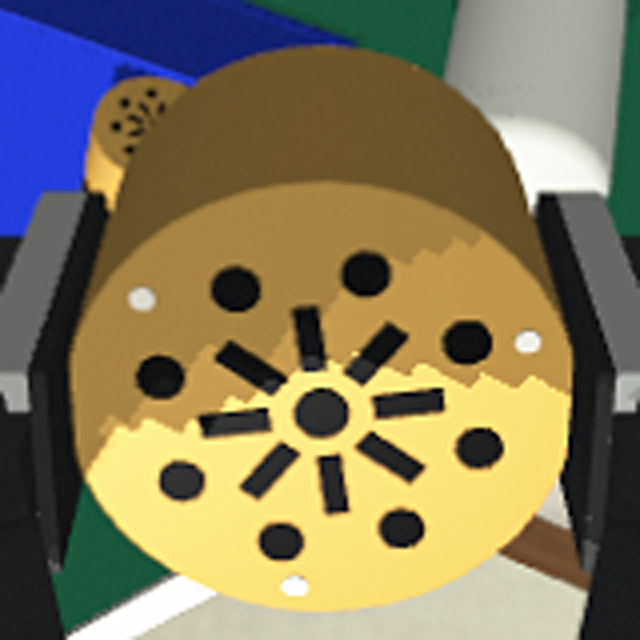

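Request:
{"fn": "arm_command", "kwargs": {
  "dp": [
    [5, 1.3, -10],
    [20, 1.3, -25],
    [35, 1.3, -40],
    [40, 1.3, -42],
    [45, 1.3, -42],
    [45, 1.3, -42],
    [45, 1.3, -42],
    [45, 1.3, -42],
    [45, 1.3, -42]
  ],
  "angular": [
    [0, 0, 0],
    [-0.5, 0, 0],
    [-0.5, 0, 0.1],
    [-0.5, 0, 0.1],
    [-0.5, 0, 0.1],
    [-0.5, 0, 0.1],
    [-0.5, 0, 0.1],
    [-0.5, 0, 0.1],
    [-0.5, 0, 0.1]
  ],
  "grip": [40, 40, 40, 40, 40, 40, 40, 40, 40]
}}

```text
t: 6.55
eef_pos: [600.5, 271.0, 210.0]
ee_rot: [0.415, 1.087, -1.078]
wrist_force: [0.2, -0.2, -1.3]
width: 48.4
```

```bash
cat > chk.py <<'E'
from h import *
N=np.array([602.95,243.81,164.38]); _,M,_=nk()
st=status.state();Rt=R.from_rotvec(st['ee_rot']).as_matrix()
n=Rt.T@(N-st['eef_pos']); print('neck rel head rim in tool',(n-[4.1,-.38,.69]).round(2),'rot to goal',R.from_matrix(Rt.T@Rneck(M,-25.1)).as_rotvec(degrees=True).round(2))
print('F tool',(Rt.T@st['wrist_force']).round(1),'T tool',(Rt.T@st['torque']).round(2),st['width'],st['t'])
E
cat > look.py <<'E'
import sys
from h import *
n=sys.argv[1]
snap('scene');snap('wrist','w'+n+'.png');crop('scene','s'+n+'.png',340,120,500,260,4)
E
python3 chk.py; python3 look.py 5
```

```text
neck rel head rim in tool [49.06 -0.37 -0.2 ] rot to goal [-0.02  0.04 -0.03]
F tool [ 1.3  0.4 -0.3] T tool [-0.01  0.52  0.24] 48.44354947025261 6.55
```

View pics/s5.png

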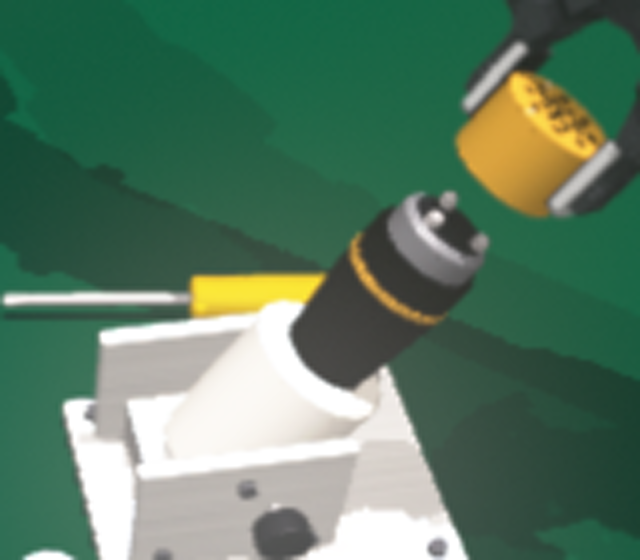

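View pics/w5.png

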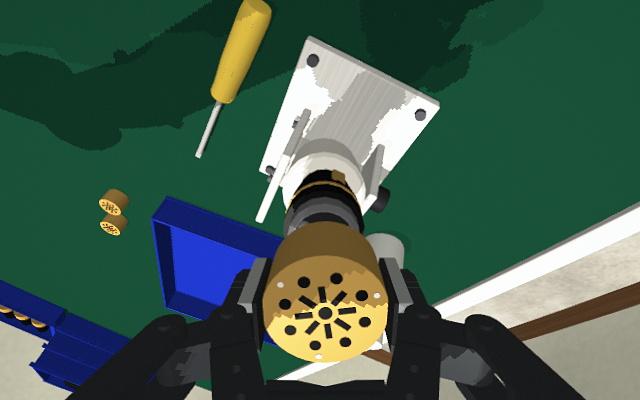

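On axis, with the rim 49 mm from the shoulder. I'll advance gently.

Request:
{"fn": "arm_command", "kwargs": {
  "dp": [
    [5, -0.3, -0.2],
    [12, -0.3, -0.2],
    [19, -0.3, -0.2],
    [25, -0.3, -0.2],
    [29, -0.3, -0.2],
    [31, -0.3, -0.2],
    [33, -0.3, -0.2],
    [33, -0.3, -0.2]
  ],
  "angular": [
    [0, 0, 0],
    [0, 0, 0],
    [0, 0, 0],
    [0, 0, 0],
    [0, 0, 0],
    [0, 0, 0],
    [0, 0, 0],
    [0, 0, 0]
  ],
  "grip": [40, 40, 40, 40, 40, 40, 40, 40]
}}

```text
t: 7.45
eef_pos: [601.7, 254.5, 181.0]
ee_rot: [0.414, 1.088, -1.078]
wrist_force: [-0.5, 0.4, -0.7]
width: 48.5
```

```bash
python3 chk.py; python3 look.py 6
```

```text
neck rel head rim in tool [15.69  0.07  0.26] rot to goal [ 0.01  0.05 -0.  ]
F tool [ 0.4 -0.1 -0.8] T tool [-0.04  0.52  0.25] 48.47495187901085 7.45
```

View pics/s6.png

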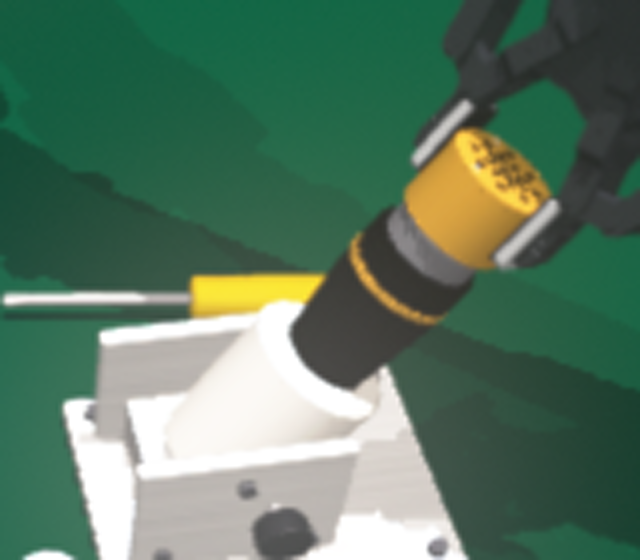

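View pics/w6.png

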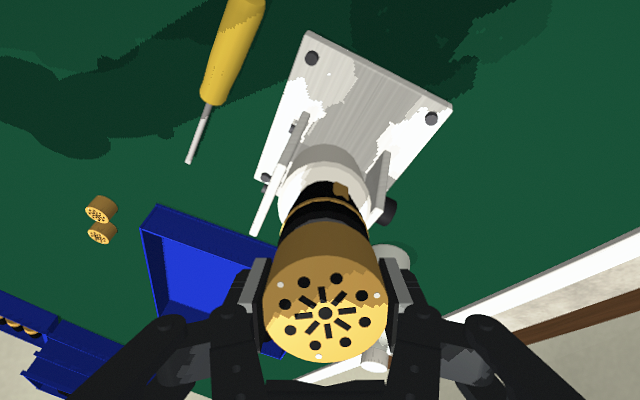

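Request:
{"fn": "arm_command", "kwargs": {
  "dp": [
    [1, 0, 0],
    [2, 0, 0],
    [3, 0, 0],
    [4, 0, 0],
    [4, 0, 0]
  ],
  "angular": [
    [0, 0, 0],
    [0, 0, 0],
    [0, 0, 0],
    [0, 0, 0],
    [0, 0, 0]
  ],
  "grip": [40, 40, 40, 40, 40]
}}

```text
t: 8.05
eef_pos: [601.9, 252.6, 177.7]
ee_rot: [0.414, 1.088, -1.078]
wrist_force: [-0.7, -0.0, -0.0]
width: 48.3
```

```bash
python3 chk.py
```

```text
neck rel head rim in tool [11.81  0.02  0.23] rot to goal [ 0.01  0.05 -0.01]
F tool [-0.  -0.6 -0.3] T tool [-0.01  0.58  0.26] 48.346169592212284 8.05
```

Request:
{"fn": "arm_command", "kwargs": {
  "dp": [
    [1, 0, 0],
    [2, 0, 0],
    [3, 0, 0],
    [4, 0, 0],
    [4, 0, 0]
  ],
  "angular": [
    [0, 0, 0],
    [0, 0, 0],
    [0, 0, 0],
    [0, 0, 0],
    [0, 0, 0]
  ],
  "grip": [40, 40, 40, 40, 40]
}}

```text
t: 8.55
eef_pos: [602.1, 250.4, 174.0]
ee_rot: [0.414, 1.088, -1.078]
wrist_force: [-0.4, 0.9, -0.7]
width: 48.3
```

```bash
python3 chk.py
```

```text
neck rel head rim in tool [7.58 0.1  0.2 ] rot to goal [0.01 0.05 0.01]
F tool [ 0.2  0.3 -1.2] T tool [-0.    0.57  0.25] 48.312599422329505 8.55
```

No contact yet. I'm going through the dog height in 0.5 mm steps.

Request:
{"fn": "arm_command", "kwargs": {
  "dp": [
    [0.5, 0, 0],
    [1, 0, 0],
    [1.5, 0, 0],
    [2, 0, 0],
    [2.5, 0, 0],
    [3, 0, 0],
    [3, 0, 0]
  ],
  "angular": [
    [0, 0, 0],
    [0, 0, 0],
    [0, 0, 0],
    [0, 0, 0],
    [0, 0, 0],
    [0, 0, 0],
    [0, 0, 0]
  ],
  "grip": [40, 40, 40, 40, 40, 40, 40]
}}

```text
t: 9.25
eef_pos: [602.3, 248.9, 171.4]
ee_rot: [0.414, 1.088, -1.078]
wrist_force: [-0.1, -0.6, -1.1]
width: 48.4
```

```bash
python3 chk.py
```

```text
neck rel head rim in tool [4.52 0.11 0.17] rot to goal [0.01 0.05 0.01]
F tool [ 1.2 -0.1 -0.1] T tool [0.03 0.58 0.3 ] 48.40768770615382 9.25
```

Request:
{"fn": "arm_command", "kwargs": {
  "dp": [
    [0.5, 0, 0],
    [1, 0, 0],
    [1.5, 0, 0],
    [2, 0, 0],
    [2.5, 0, 0],
    [2.5, 0, 0]
  ],
  "angular": [
    [0, 0, 0],
    [0, 0, 0],
    [0, 0, 0],
    [0, 0, 0],
    [0, 0, 0],
    [0, 0, 0]
  ],
  "grip": [40, 40, 40, 40, 40, 40]
}}

```text
t: 9.85
eef_pos: [602.4, 247.5, 169.1]
ee_rot: [0.414, 1.088, -1.079]
wrist_force: [-0.1, -0.7, -1.0]
width: 48.3
```

```bash
python3 chk.py; python3 look.py 7
```

```text
neck rel head rim in tool [1.89 0.17 0.13] rot to goal [0.01 0.05 0.02]
F tool [ 1.2 -0.2  0. ] T tool [0.01 0.56 0.24] 48.26057596434186 9.85
```

View pics/s7.png

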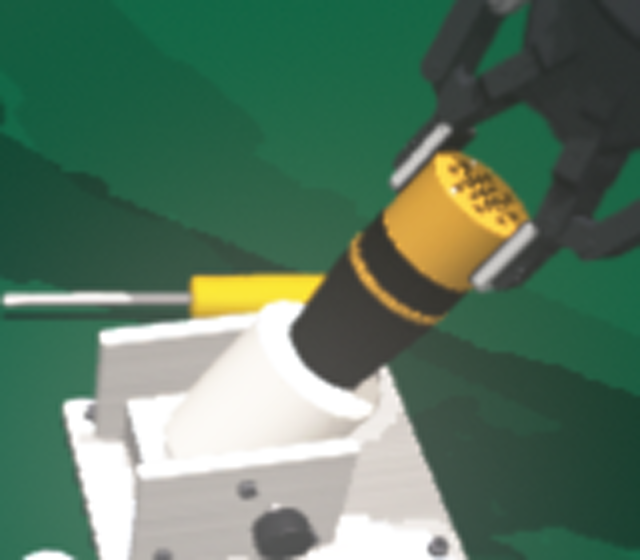

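The grey neck has vanished under the head, so it has dropped over the dogs. I'll press on until contact.

Request:
{"fn": "arm_command", "kwargs": {
  "dp": [
    [0.5, 0, 0],
    [1, 0, 0],
    [1.5, 0, 0],
    [2, 0, 0],
    [2, 0, 0]
  ],
  "angular": [
    [0, 0, 0],
    [0, 0, 0],
    [0, 0, 0],
    [0, 0, 0],
    [0, 0, 0]
  ],
  "grip": [40, 40, 40, 40, 40]
}}

```text
t: 10.45
eef_pos: [602.5, 246.9, 167.9]
ee_rot: [0.414, 1.087, -1.078]
wrist_force: [-1.3, 0.5, 1.2]
width: 48.1
```

```bash
python3 chk.py
```

```text
neck rel head rim in tool [0.52 0.11 0.17] rot to goal [ 0.    0.05 -0.01]
F tool [-1.4 -1.2 -0.4] T tool [0.01 0.43 0.07] 48.0779579111039 10.45
```

Request:
{"fn": "arm_command", "kwargs": {
  "dp": [
    [0.5, 0, 0],
    [1, 0, 0],
    [1.5, 0, 0],
    [1.5, 0, 0]
  ],
  "angular": [
    [0, 0, 0],
    [0, 0, 0],
    [0, 0, 0],
    [0, 0, 0]
  ],
  "grip": [40, 40, 40, 40]
}}

```text
t: 10.85
eef_pos: [602.5, 246.8, 167.9]
ee_rot: [0.415, 1.087, -1.077]
wrist_force: [-1.2, 1.9, 4.7]
width: 48.5
```

```bash
python3 chk.py
```

```text
neck rel head rim in tool [0.51 0.09 0.13] rot to goal [-0.01  0.04 -0.08]
F tool [-5.1 -1.2  0.1] T tool [-0.04  0.35 -0.31] 48.46047149543219 10.85
```

Request:
{"fn": "arm_command", "kwargs": {
  "dp": [
    [1, 0, 0],
    [2, 0, 0],
    [3, 0, 0],
    [4, 0, 0],
    [4, 0, 0]
  ],
  "angular": [
    [0, 0, 0],
    [0, 0, 0],
    [0, 0, 0],
    [0, 0, 0],
    [0, 0, 0]
  ],
  "grip": [40, 40, 40, 40, 40]
}}

```text
t: 11.35
eef_pos: [602.5, 246.8, 167.8]
ee_rot: [0.417, 1.086, -1.075]
wrist_force: [-3.1, 4.0, 14.5]
width: 48.3
```

```bash
python3 chk.py; python3 look.py 8
```

```text
neck rel head rim in tool [0.42 0.06 0.15] rot to goal [-0.04  0.04 -0.24]
F tool [-14.8  -3.9   2.1] T tool [-0.08  0.08 -1.02] 48.32593110001518 11.35
```

View pics/s8.png

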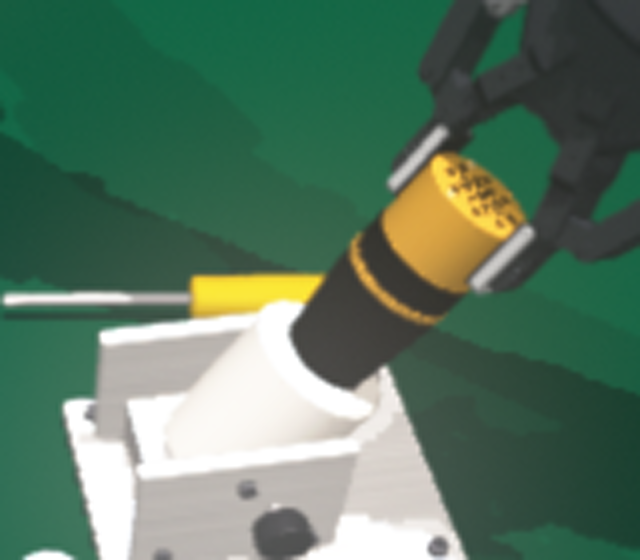

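A hard stop at 15 N, with the rim on the shoulder. I'll relax, release and back out along the axis.

Request:
{"fn": "arm_command", "kwargs": {
  "dp": [
    [1.5, 0, 0],
    [1.5, 0, 0],
    [1.5, 0, 0],
    [1, 0, 0],
    [0, 0, 0],
    [0, 0, 0],
    [-5, 0, 0],
    [-20, 0, 0],
    [-45, 0, 0],
    [-70, 0, 0],
    [-90, 0, 0],
    [-90, 0, 0]
  ],
  "angular": [
    [0, 0, 0],
    [0, 0, 0],
    [0, 0, 0],
    [0, 0, 0],
    [0, 0, 0],
    [0, 0, 0],
    [0, 0, 0],
    [0, 0, 0],
    [0, 0, 0],
    [0, 0, 0],
    [0, 0, 0],
    [0, 0, 0]
  ],
  "grip": [50, 55, 60, 66, 72, 76, 76, 76, 76, 76, 76, 76]
}}

```text
t: 12.65
eef_pos: [597.5, 295.3, 249.5]
ee_rot: [0.422, 1.086, -1.068]
wrist_force: [0.7, 1.1, -0.2]
width: 75.8
```

```bash
python3 chk.py; python3 look.py 9; python3 - <<'E'
from h import *
s=load('wrist');W=cloud(s);N=np.array([602.95,243.81,164.38]); _,M,_=nk();nz=M[:,2]
Q=(W-N)@M; g=(np.hypot(Q[...,0],Q[...,1])<30)&(np.abs(Q[...,2]-34)<6)
P=W[g];P=P[np.abs((P-np.median(P,0))@nz)<2.5];n=np.linalg.svd(P-P.mean(0))[2][2];n*=np.sign(n[2])
print('face height',((P-N)@nz).mean(),'tilt deg',np.degrees(np.arccos(n@nz)))
T=snap('top','t9.png')
E
```

```text
neck rel head rim in tool [95.43 -1.73  1.54] rot to goal [-0.03 -0.1  -0.66]
F tool [-0.4  1.2 -0.5] T tool [0.07 0.48 0.17] 75.82455713170106 12.65
face height 35.033490218563045 tilt deg 0.09441150806224377
```

View pics/s9.png

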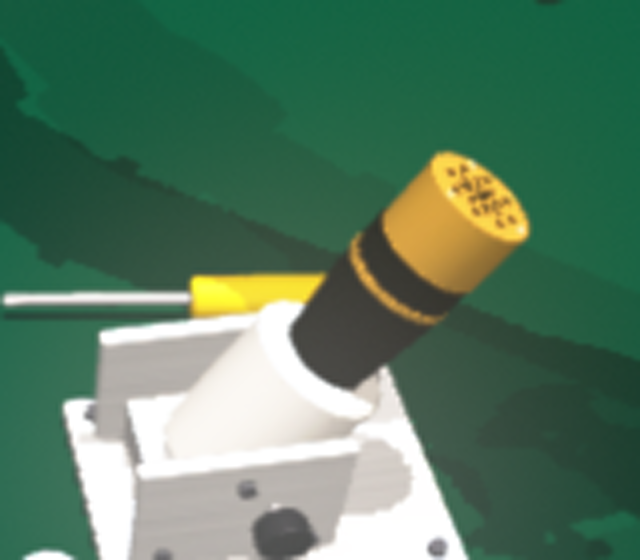

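View pics/w9.png

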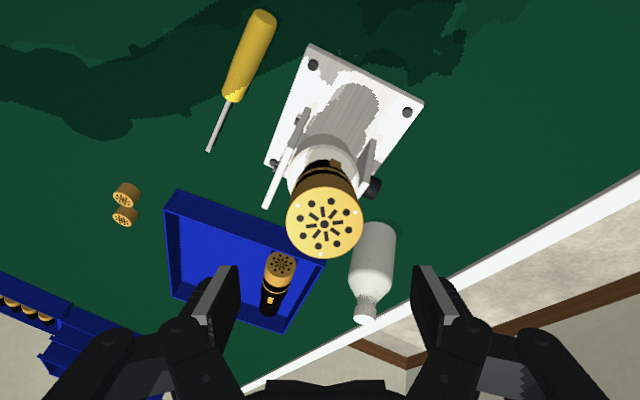

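The head sits alone on the neck with its rim meeting the barrel. Its measured face height is 35.0 mm (34 expected, and it would be 40 if riding on the dogs), and its tilt is 0.1°. The gripper is clear and the bystanders look untouched. Handing in.

Request:
{"fn": "arm_command", "kwargs": {
  "dp": [
    [-20, 0, 0],
    [-40, 0, 0],
    [-40, 0, 0],
    [-40, 0, 0],
    [-40, 0, 0]
  ],
  "angular": [
    [0, 0, 0],
    [0, 0, 0],
    [0, 0, 0],
    [0, 0, 0],
    [0, 0, 0]
  ],
  "grip": [76, 76, 76, 76, 76]
}}

```text
t: 13.3
eef_pos: [595.0, 309.4, 278.6]
ee_rot: [0.414, 1.086, -1.078]
wrist_force: [-1.6, -0.2, -0.6]
width: 75.9
```

```bash
python3 -c "
from h import *
print(robot.job_done())"
```

```text
the job is handed in; nothing more can be done
None
```

I fitted the large gold head from the tray on the neck, pierced face outward, and let go; the job was handed in at about 13 s. I saw both the dogs and the head's pips in the wrist camera and lined them up before contact. The head dropped straight over the dogs, so I never needed to search by turning it.

**Seating:** the head came to a hard stop under about 15 N at the wrist. With the head released, its face measured 35.0 mm above the estimated shoulder. Fully home is 34 mm and riding on the dogs would be 40 mm; the 1 mm excess is within the 2 mm camera calibration. The tilt was about 0.1°, and no grey neck was visible.

**Surroundings:** in the last pictures the gripper was clear, and the finished appliance, screwdriver and bottle looked undisturbed. I judged that by eye and did not measure their positions.

**Disagreement:** two measurements did not match. The wrist camera put the neck about 1.3 mm from where the fixed cameras did, and the nest's base plate corners sat about 3 px off my model in the top view. I used the wrist camera's value, and the fit showed no sideways force until the head met the stop.

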